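# Take the lens off the toy camera

## Task

The toy camera lost at the nursery is going to be washed, so take its lens off: press the red release button fully down, twist the lens anticlockwise (seen from above) up to a quarter turn until you feel it stop, and lift it straight off. Stand the lens upright in the wooden tray and let go. Be gentle: do not force the button or the mount, do not drop the lens, and leave the other lost toys where they are.

Things in the scene. Friction and masses are not known exactly. Their poses are not given: they have to be found in the camera images.
- camera: Yellow toy camera fixed to the bench on its back, lens up; 120 mm along its x, 190 mm along y (y -110 to +80 mm; an orange hump adds 22 mm at +x), flat face 50 mm above the bench. Origin on the bench under the lens axis, z up. Too much: over 30 N from the robot on it or its button, or over 25 N between lens and camera (twisting past the stop, pulling up early, pushing sideways).
- mount (a point): Centre of the lens mount, on the camera's face, axes as the camera's. Two white claws (30 to 44 mm from the axis, 11 mm high) hold the lens's ears down. Locked, an ear sits between a wall and the button's pin. With the button down the lens turns anticlockwise seen from above till its ears meet the 13 mm high stop posts.
- spigot_top (a point): Top of the white spigot inside the lens foot, 9 mm above the camera's face, about 1 mm play all round. The stop is 48 to 88 degrees on from locked: it differs each time, is not measured and must be felt (rubber-buffered: 0.17 N m more per degree; the turn up to it is light). Only in the last 5 degrees before it are the ears out from under the claws, so that the lens lifts straight off.
- button_top (a point): Centre of the top of the round red release button, 26 mm in diameter, standing 11 to 12 mm above the camera's face when up, 70 mm from the lens axis on the camera's -y side. Pressed straight down about 8 mm; it slides stiffly (about 4 N), meets a hard stop at the bottom and stays down by itself, which pulls the pin clear.
- lens_grip (a point): On the lens axis (z), 40 mm above its foot; 0.1 to 0.17 kg, 60 mm tall. Teal square grip 46 x 46 mm, flats facing this x and y, from 18 to 60 mm above the foot; blue round foot 50 mm wide below. Two orange ears at the foot, 20 mm wide, 5 mm thick, reach 36 mm out along +y and -y. Locked: axes parallel to the camera's, foot 1.5 mm above its face; a spring (5 N) pushes it up, and 4 mm higher once free.
- tray_in (a point): Centre of the inner floor of the square wooden tray, 200 x 200 mm outside, walls 6 mm thick and 25 mm high, fixed to the bench, floor 6 mm above the bench; axes along its sides, z up. Empty at the start.
- cup_mid (a point): Middle of the loose teal plastic tea cup with a handle, 76 mm in diameter, 60 mm tall. Leave alone.
- drum_mid (a point): Middle of the loose red tin drum, 106 mm in diameter, 76 mm tall. Leave alone.
- hammer_mid (a point): Loose wooden toy hammer, about 160 mm long, lying flat; origin near the middle of its length, 10 mm up. Leave alone.
- piggy_mid (a point): Middle of the loose brown ceramic piggy bank, about 110 mm long and 95 mm tall. Leave alone.
There are look-alikes about, which are no part of the job. Of the things that look like the part that bears lens_grip, the larger one is meant.

How it is judged:
By the outcome, as a careful person would: the job done as asked, in the order asked, and still so for the second after the job is handed in, with the robot touching nothing.
It also fails if it takes over 72 s, if anything falls off the work surface, if the arm or the gripper's body presses on something with over 40 N, if the wrist force passes 120 N, or if a joint passes its speed limit or range.

## Robot

A 6-joint arm with a two-finger parallel gripper is mounted at the origin on the work surface. World frame = base frame: x ahead of the robot, y to its left, z up, the work surface at z = 0. Lengths are in mm, angles in rad, forces in N, time in s.
With the tool pointing down it reaches from about 350 to 775 mm from the base axis. Payload 7.3 kg.
Tool frame: the origin (TCP) lies midway between the tips of the shut fingers; the grasp point (between the pads) lies 19 mm behind it (bot.tcp_to_grasp is the distance from the TCP to the grasp point, in mm); z points along the fingers, y is the line along which they close (so a half turn about z gives the same grasp; the last joint's range is limited). The gripper opens to 92 mm and grips with 3 to 60 N. Pads are 19 mm wide; open, the fingers measure 130 mm over their backs; the gripper's body (75 mm by 190 mm) begins 47 mm behind the grasp point.
Start: joints at [-1.436, 0.342, 1.524, -0, 1.275, -0.146], TCP at [145.512, -504.451, 226.741] pointing down, gripper open.
Joint ranges: [-2.53, 2.53], [-0.77, 2.02], [0.04, 2.7], [-1, 4.14], [0.28, 2.66], [-3.11, 3.11]. Speed limits (rad/s): [2.57, 2.57, 3.14, 3.14, 3.14, 3.14].

## Interface

Orientations are given as [roll, pitch, yaw] about the fixed x, y, z axes, in that order (R = Rz(yaw) Ry(pitch) Rx(roll)).
In Python, from plant import bot, viewer gives the robot as it stands. The module is installed in compiled form; this text tells all that it offers.
- The arm moves only by the shell command python3 -m handwheel 'ROWS'. ROWS is text: rows parted by semicolons, each of 7 numbers parted by spaces: the shift along the tool's x, y, z scaled (see below), then the turn, a rotation vector about the tool's x, y, z scaled (see below), then the opening, from -1 (shut) to 1 (fully open), so that 0 is half open. In form: tx ty tz rx ry rz gripper; .... A call has 1 to 8 rows; each row is the pose to reach, as a shift and turn from the pose commanded when the call began, along the tool's axes at that moment, turning the shorter way round; what a row does not reach only later rows make up. The controller multiplies each number of a shift by 10 cm and each number of a turn by pi rad. A row lasts 1/12 s, in which the tool goes at most 41.7 mm and 7.16 degrees, less where a joint would pass 70% of its speed; a pose out of reach is approached as far as the arm can. A call with a number of a shift or a turn outside -1 to 1 is refused whole. A call with a gripper value outside its range is refused whole. The fingers move at their own pace and stop on an object; the grip force is fixed at half the most. Time passes only in rows, so rows that repeat a pose let the fingers close. It gives the time, the measured TCP pose, the force, the opening and the grip force at its end, in the units of the state.
- bot.get_obs(): the state, without advancing time (a new reading comes with each control period).
- viewer.capture(name): name is "scene" or "top" or "wrist"; returns a dict with "frame" (420x560x3 uint8, red, green, blue), "fov_y" (degrees; the focal length in pixels is half the picture's height over the tangent of half this angle, whatever the lens; pixels are square), "cx", "cy" (the principal point, pixels), "dist_coeffs" ([k1, k2, p1, p2, k3] as OpenCV has them; the pictures are not rectified), "T" (4x4, takes a point from camera to world coordinates). Camera axes: x right, y down, z forward; pixel columns grow to the right and rows downward; lengths in mm; the calibration is good to about 2 mm. A picture is of the moment at which its call begins. There is no depth.
- bot.close_job(): hands the job in; it is judged then, once.
Trained networks look in a picture, given as the dict that the camera call returned (one of the last four; its "shot" number tells which), for a name from the list of things; names that differ only in an ending like _2 or _b are one class to them, and where a whole thing is asked for, a point or a joint stands for the part that bears it (a point fixed in the world has none). Each returns a list of dicts, best first, with "score" (0 to 1); they miss things now and then, are a little off and sometimes report something else, mostly with a low value. They report only what shows in the picture. A call takes as long as a camera call. They do not tell look-alikes from the thing itself.
- viewer.recognise(target, picture): "centre" ([column, row] in pixels, amid what is visible of it).
- viewer.cut_out(target, picture): "pixels" (420x560 bool, what is visible of it) and "centre" ([column, row] in pixels, amid what is visible of it).
The state is a dict: "time": time; "joint_positions": joint angles; "dq": joint speeds; "tau": joint torques, N m; "tool_pos": TCP position; "tcp_rot": TCP orientation; "contact_force": force on the tool from outside, world axes, zero at the start; "moment": the same for the moment, N m; "grip_width": finger opening in mm; "finger_force": force on a finger pad.
Only numpy, scipy, OpenCV 4.12 (cv2) and the standard library are available. Lean on these libraries where they do the work, as an engineer would, in place of code of your own. Each camera call takes 0.05 s, during which the arm holds its last target. There are 200 camera calls.

## Working session

There is one attempt and no reset: what is moved stays moved. The work goes in short steps, Python scripts to look and compute and a shell command to move; the robot and the scene stay as the last step left them, time stands still between calls to the robot, and variables do not carry over. Pictures are saved under pics/ and viewed, at most 10 in all, crops included, and the job is handed in when it is done.

```bash
mkdir -p pics
cat > h.py <<'E'
import numpy as np, cv2
from plant import bot, viewer
def K(p):
    f=210/np.tan(np.radians(p["fov_y"])/2); return np.array([[f,0,p["cx"]],[0,f,p["cy"]],[0,0,1.]])
def ray(p,uv):
    n=cv2.undistortPoints(np.array([[uv]],float),K(p),np.array(p["dist_coeffs"],float))[0,0]
    T=np.array(p["T"]); d=T[:3,:3]@[n[0],n[1],1]; return T[:3,3],d/np.linalg.norm(d)
def atz(p,uv,z):
    o,d=ray(p,uv); return o+d*(z-o[2])/d[2]
def tri(obs):
    A=np.zeros((3,3));b=np.zeros(3)
    for p,uv in obs:
        o,d=ray(p,uv);M=np.eye(3)-np.outer(d,d);A+=M;b+=M@o
    return np.linalg.solve(A,b)
def proj(p,X):
    T=np.linalg.inv(np.array(p["T"])); r,_=cv2.Rodrigues(T[:3,:3])
    return cv2.projectPoints(np.array(X,float).reshape(-1,1,3),r,T[:3,3],K(p),np.array(p["dist_coeffs"],float))[0][:,0]
def save(p,n): cv2.imwrite("pics/"+n,p["frame"][:,:,::-1])
E
cat > a.py <<'E'
from h import *
ps={n:viewer.capture(n) for n in("scene","top","wrist")}
im=np.hstack([cv2.resize(ps[n]["frame"],(400,300)) for n in("scene","wrist")])
cv2.imwrite("pics/a.png",im[:,:,::-1]); save(ps["top"],"top.png")
for t in["camera","mount","spigot_top","button_top","lens_grip","tray_in","cup_mid","drum_mid","hammer_mid","piggy_mid"]:
    for n in ps: print(t,n,[(np.round(r["centre"]).tolist(),round(r["score"],2)) for r in viewer.recognise(t,ps[n])[:4]])
for n in ps: print(n,np.round(ps[n]["T"],2).tolist(),ps[n]["fov_y"])
o=bot.get_obs();print(o)
E
python3 a.py
```

```text
camera scene [([202.0, 252.0], 0.88)]
camera top [([361.0, 195.0], 0.64)]
camera wrist []
mount scene [([203.0, 249.0], 0.9)]
mount top [([361.0, 194.0], 0.56)]
mount wrist []
spigot_top scene [([204.0, 251.0], 0.83)]
spigot_top top [([363.0, 194.0], 0.71)]
spigot_top wrist []
button_top scene []
button_top top []
button_top wrist []
lens_grip scene [([172.0, 216.0], 0.75), ([210.0, 228.0], 0.62)]
lens_grip top [([360.0, 205.0], 0.97), ([393.0, 273.0], 0.68)]
lens_grip wrist []
tray_in scene [([326.0, 208.0], 0.78)]
tray_in top [([217.0, 229.0], 0.72)]
tray_in wrist []
cup_mid scene [([121.0, 254.0], 0.76), ([200.0, 253.0], 0.45)]
cup_mid top [([451.0, 229.0], 0.81), ([388.0, 204.0], 0.65)]
cup_mid wrist []
drum_mid scene [([407.0, 175.0], 0.58)]
drum_mid top [([101.0, 237.0], 0.96)]
drum_mid wrist []
hammer_mid scene [([277.0, 302.0], 0.55)]
hammer_mid top [([314.0, 122.0], 0.94)]
hammer_mid wrist []
piggy_mid scene [([379.0, 261.0], 0.82)]
piggy_mid top [([214.0, 122.0], 0.72)]
piggy_mid wrist []
scene [[0.35, 0.65, -0.67, 1322.36], [0.94, -0.23, 0.26, -313.62], [0.02, -0.72, -0.69
[... 334 characters left out ...]
65, 'joint_positions': array([-1.43598721e+00,  3.42003811e-01,  1.52409001e+00, -2.66654653e-05,
        1.27539630e+00, -1.45998103e-01]), 'dq': array([-6.08151691e-04, -1.70994465e-05, -6.25998268e-04, -1.33581534e-04,
       -5.48824442e-04, -6.63272708e-04]), 'tau': array([-1.04650124e-03, -4.31129372e+01, -2.44480437e+01,  7.16978638e-02,
        4.83507675e-02,  6.48510834e-06]), 'tool_pos': array([ 145.51162778, -504.45630972,  226.74202219]), 'tcp_rot': array([3.14149492e+00, 4.01570346e-05, 2.80814983e-01]), 'contact_force': array([ 0.82700857, -0.00299271,  0.42011344]), 'moment': array([-0.04278568, -0.0142677 , -0.00056081]), 'finger_force': 0.0, 'grip_width': 92.01723823962287}
```

View pics/top.png

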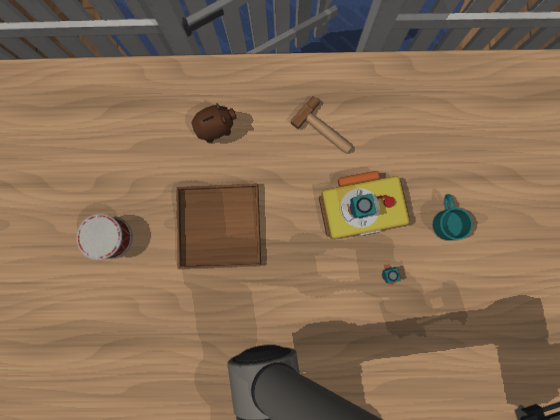

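View pics/a.png

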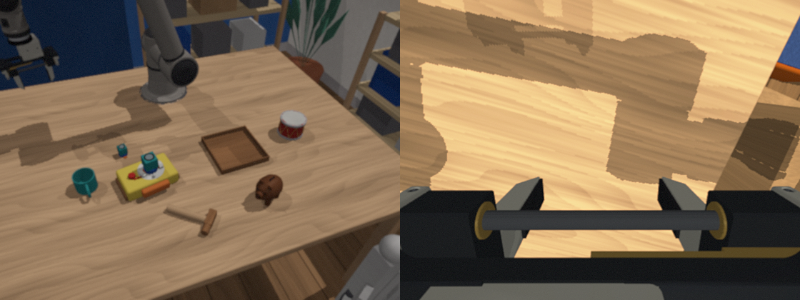

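The top view shows two lens-like things: (363,205) on the yellow camera and a small one at (392,274) lying on the bench. The one on the camera is larger and sits on the mount, so it is the one meant. The red button is at (390,201), the hump faces up (+x), and the tray is at (219,227).

```bash
cat > b.py <<'E'
from h import *
t=viewer.capture("top");s=viewer.capture("scene")
def red(p,c,r=30,hsv=((0,170,90),(5,255,255))):
    h=cv2.cvtColor(p["frame"],cv2.COLOR_RGB2HSV);m=cv2.inRange(h,*[np.array(x) for x in hsv])
    k=np.zeros_like(m);cv2.circle(k,c,r,255,-1);ys,xs=np.nonzero(m&k);return np.array([xs.mean(),ys.mean()]),len(xs)
rt,n1=red(t,(390,201),12);rs,n2=red(s,(183,247),14)
print("button",rt,n1,rs,n2,atz(t,rt,61),tri([(t,rt),(s,rs)]))
for p,c in((t,(365,207)),(s,(202,252))):
    h=cv2.cvtColor(p["frame"],cv2.COLOR_RGB2HSV);m=cv2.inRange(h,np.array((22,140,120)),np.array((35,255,255)))
    m=cv2.morphologyEx(m,cv2.MORPH_CLOSE,np.ones((25,25)));q=np.argwhere(m)[:,::-1]
    if p is t:
        r=cv2.minAreaRect(q.astype(np.float32));B=cv2.boxPoints(r);print(np.round([atz(p,b,50) for b in B],1).tolist())
g=[viewer.cut_out("lens_grip",p)[0] for p in(t,)]
print("lens",[x["centre"] for x in g],atz(t,g[0]["centre"],110))
m=viewer.cut_out("tray_in",t)[0]["pixels"];r=cv2.minAreaRect(np.argwhere(m)[:,::-1].astype(np.float32));B=cv2.boxPoints(r)
P=np.array([atz(t,b,20) for b in B]);print("tray",P.round(1).tolist(),P.mean(0))
c=np.hstack([cv2.resize(t["frame"][150:300,300:450],(400,400),interpolation=3),cv2.resize(s["frame"][190:290,150:250],(400,400),interpolation=3)])
cv2.imwrite("pics/crop.png",c[:,:,::-1])
E
python3 b.py
```

```text
button [388.03125    200.76041667] 96 [184.40983607 246.09836066] 61 [ 551.81499793 -260.42308132   61.        ] [ 552.26091632 -260.35263417   58.47036159]
[[580.7, -105.9, 50.0], [614.5, -293.2, 50.0], [498.4, -310.2, 50.0], [465.4, -125.2, 50.0]]
lens [[361.3, 204.9]] [ 537.96676428 -189.10023157  110.        ]
tray [[601.0, 253.3, 20.0], [605.0, 47.1, 20.0], [403.3, 41.7, 20.0], [398.9, 243.5, 20.0]] [502.06575108 146.40194766  20.        ]
```

View pics/crop.png

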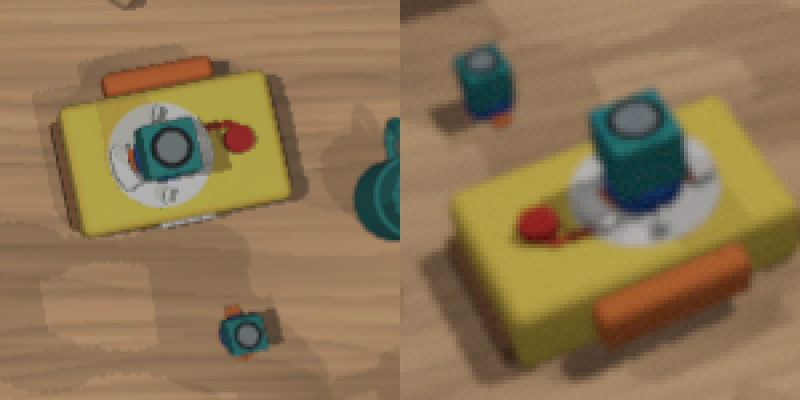

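```bash
for i in 1; do
python3 -m handwheel '0.9 -0.24 0 0 0 0 1;0.9 -0.24 0 0 0 0 1;0.9 -0.24 0 0 0 0 1'
python3 -m handwheel '0.9 -0.24 0 0 0 0 1;0.9 -0.24 0 0 0 0 1;0.9 -0.24 0 0 0 0 1'
python3 -m handwheel '0.9 -0.24 0 0 0 0 1;0.9 -0.24 0 0 0 0 1;0.9 -0.24 0 0 0 0 1'
python3 -m handwheel '0.9 -0.24 0 0 0 0 1;0.9 -0.24 0 0 0 0 1;0.9 -0.24 0 0 0 0 1'
python3 -m handwheel '0.98 -0.26 0 0 0 0 1;0.98 -0.26 0 0 0 0 1;0.98 -0.26 0 0 0 0 1'
python3 -m handwheel '0 0 0 0 0 0.27 1;0 0 0 0 0 0.27 1;0 0 0 0 0 0.27 1;0 0 0 0 0 0.27 1;0 0 0 0 0 0.27 1;0 0 0 0 0 0.27 1;0 0 0 0 0 0.27 1'
python3 -m handwheel '0 0 0 0 0 0.263 1;0 0 0 0 0 0.263 1;0 0 0 0 0 0.263 1;0 0 0 0 0 0.263 1;0 0 0 0 0 0.263 1;0 0 0 0 0 0.263 1;0 0 0 0 0 0.263 1;0 0 0 0 0 0.263 1'
done
cat > c.py <<'E'
import sys
from h import *
p=viewer.capture("wrist");save(p,sys.argv[1])
for t in("lens_grip","button_top","mount"): print(t,[(np.round(r["centre"]),round(r["score"],2)) for r in viewer.recognise(t,p)[:3]])
for n,X in(("btn",[552,-260,61]),("lenstop",[539,-191,111]),("tcp",bot.get_obs()["tool_pos"])): print(n,proj(p,X))
np.savez("last.npz",**{k:np.array(v) for k,v in p.items()})
o=bot.get_obs();print(o["time"],o["tool_pos"],o["tcp_rot"])
E
python3 c.py w1.png
```

```text
time: 2.1
tool_pos: [228.6, -453.8, 226.8]
tcp_rot: [-3.141, -0.002, 0.283]
contact_force: [0.1, 0.3, 0.2]
grip_width: 91.8
finger_force: 0.0
time: 2.35
tool_pos: [308.8, -405.7, 226.9]
tcp_rot: [-3.141, -0.002, 0.284]
contact_force: [1.0, 0.2, 0.4]
grip_width: 92.1
finger_force: 0.0
time: 2.6
tool_pos: [388.5, -357.9, 226.8]
tcp_rot: [-3.141, -0.002, 0.284]
contact_force: [-0.4, 0.2, -0.5]
grip_width: 92.1
finger_force: 0.0
time: 2.85
tool_pos: [468.2, -310.1, 226.6]
tcp_rot: [-3.141, -0.002, 0.284]
contact_force: [-0.8, 0.5, 0.1]
grip_width: 91.8
finger_force: 0.0
time: 3.1
tool_pos: [554.4, -258.6, 226.5]
tcp_rot: [-3.142, -0.001, 0.283]
contact_force: [-1.5, -0.5, 0.5]
grip_width: 91.6
finger_force: 0.0
time: 3.68
tool_pos: [551.1, -261.4, 226.6]
tcp_rot: [3.141, 0.0, -0.574]
contact_force: [0.9, -0.4, 0.0]
grip_width: 92.0
finger_force: 0.0
time: 4.35
tool_pos: [551.1, -261.4, 226.6]
tcp_rot: [3.141, -0.0, -1.397]
contact_force: [0.2, 0.2, -0.2]
grip_width: 91.5
finger_force: 0.0
lens_grip [(array([282., 264.]), 0.7), (array([418., 206.]), 0.68)]
button_top [(array([278., 193.]), 0.73)]
mount [(array([274., 209.]), 0.81)]
btn [[279.39047243 194.53119846]]
lenstop [[279.97772584 274.63002589]]
tcp [[279.29493883 265.10491493]]
4.55 [ 551.50779377 -260.75667823  226.65701886] [ 3.14137175e+00 -1.14941463e-04 -1.39177623e+00]
```

View pics/w1.png

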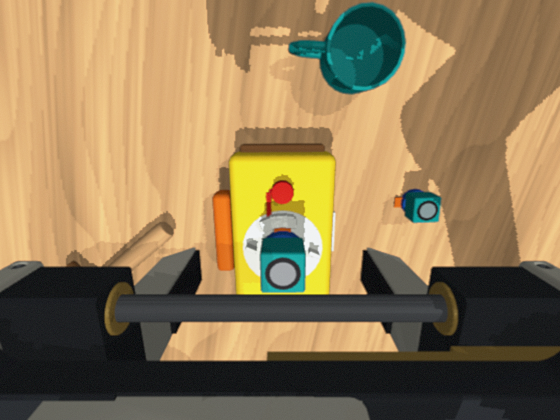

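```bash
cat > d.py <<'E'
from h import *
p=dict(np.load("last.npz"));p={k:(v.item() if v.ndim==0 else v) for k,v in p.items()}
h=cv2.cvtColor(p["frame"],cv2.COLOR_RGB2HSV)
m=cv2.inRange(h,np.array((0,170,70)),np.array((4,255,255)))|cv2.inRange(h,np.array((176,170,70)),np.array((180,255,255)))
n,l,s,c=cv2.connectedComponentsWithStats(m)
for i in range(1,n):
    if s[i][4]>60: print(s[i],c[i],atz(p,c[i],61))
y=cv2.inRange(h,np.array((22,140,100)),np.array((35,255,255)));e=np.argwhere(y)[:,::-1].astype(np.float32)
B=cv2.boxPoints(cv2.minAreaRect(e));print(B.round().tolist(),[atz(p,b,50).round(1).tolist() for b in B])
E
python3 d.py
```

```text
[267 181  26  35 459] [279.51198257 193.59694989] [ 552.05235496 -261.05828399   61.        ]
[[213.0, 291.0], [231.0, 140.0], [472.0, 168.0], [454.0, 320.0]] [[611.2, -119.7, 50.0], [612.6, -307.7, 50.0], [348.2, -323.4, 50.0], [300.2, -132.1, 50.0]]
```

The picture shows the button disc at (282,191) and the lens top at (283,274); the spare lens lies at (425,207), off the camera. The press target is about (550,-262), which suits the present position.

```bash
python3 -m handwheel '0.01 0.01 0.9 0 0 0 -1;0.01 0.01 0.9 0 0 0 -1;0.01 0.01 0.9 0 0 0 -1;0.01 0.01 0.9 0 0 0 -1;0.01 0.01 0.9 0 0 0 -1;0.01 0.01 0.9 0 0 0 -1;0.01 0.01 0.9 0 0 0 -1'
python3 -m handwheel '0 0 0.2 0 0 0 -1;0 0 0.4 0 0 0 -1;0 0 0.6 0 0 0 -1;0 0 0.7 0 0 0 -1;0 0 0.7 0 0 0 -1'
python3 -m handwheel '0 0 0.01 0 0 0 -1;0 0 0.02 0 0 0 -1;0 0 0.03 0 0 0 -1;0 0 0.04 0 0 0 -1;0 0 0.05 0 0 0 -1;0 0 0.06 0 0 0 -1;0 0 0.06 0 0 0 -1'
```

```text
time: 5.13
tool_pos: [552.2, -262.2, 139.4]
tcp_rot: [-3.138, -0.003, -1.393]
contact_force: [-0.3, -0.4, -0.2]
grip_width: 50.0
finger_force: 0.0
time: 5.55
tool_pos: [550.3, -261.1, 65.6]
tcp_rot: [3.14, 0.002, -1.394]
contact_force: [-0.3, 0.7, -0.1]
grip_width: 16.7
finger_force: 0.0
time: 6.13
tool_pos: [551.2, -261.6, 61.0]
tcp_rot: [-3.141, -0.001, -1.394]
contact_force: [0.6, 0.3, 0.8]
grip_width: 0.5
finger_force: 0.6
```

```bash
python3 -m handwheel '0 0 0.01 0 0 0 -1;0 0 0.02 0 0 0 -1;0 0 0.02 0 0 0 -1'
python3 -m handwheel '0 0 0.01 0 0 0 -1;0 0 0.02 0 0 0 -1;0 0 0.02 0 0 0 -1'
python3 -m handwheel '0 0 0.01 0 0 0 -1;0 0 0.01 0 0 0 -1'
python3 -m handwheel '0 0 0.01 0 0 0 -1;0 0 0.01 0 0 0 -1'
```

```text
time: 6.38
tool_pos: [551.2, -261.6, 58.9]
tcp_rot: [-3.141, -0.001, -1.394]
contact_force: [-1.1, 0.3, 2.3]
grip_width: 0.2
finger_force: 1.6
time: 6.63
tool_pos: [551.2, -261.6, 56.7]
tcp_rot: [-3.141, -0.0, -1.394]
contact_force: [1.1, -0.6, 3.0]
grip_width: 0.6
finger_force: 1.4
time: 6.8
tool_pos: [551.1, -261.6, 55.6]
tcp_rot: [-3.141, -0.0, -1.394]
contact_force: [0.8, 0.3, 1.7]
grip_width: 0.8
finger_force: 1.3
time: 6.97
tool_pos: [551.1, -261.6, 54.6]
tcp_rot: [-3.141, -0.0, -1.394]
contact_force: [0.9, -0.3, 1.5]
grip_width: 0.6
finger_force: 1.2
```

```bash
python3 -m handwheel '0 0 0.005 0 0 0 -1;0 0 0.005 0 0 0 -1'
python3 -m handwheel '0 0 0.005 0 0 0 -1;0 0 0.005 0 0 0 -1'|grep -E "pos|contact"
```

```text
time: 7.13
tool_pos: [551.1, -261.6, 54.3]
tcp_rot: [-3.141, -0.0, -1.394]
contact_force: [0.6, -0.8, 4.4]
grip_width: 0.3
finger_force: 1.8
tool_pos: [551.2, -261.6, 54.2]
contact_force: [0.3, 0.4, 7.4]
```

```bash
python3 -m handwheel '0 0 0.005 0 0 0 -1;0 0 0.005 0 0 0 -1'|grep -E "pos|contact"
python3 -m handwheel '0 0 0.005 0 0 0 -1;0 0 0.005 0 0 0 -1'|grep -E "pos|contact"
```

```text
tool_pos: [551.2, -261.6, 54.2]
contact_force: [-1.0, 0.7, 10.7]
tool_pos: [551.2, -261.6, 54.1]
contact_force: [-2.2, 0.9, 13.2]
```

```bash
python3 -m handwheel '0 0 -0.2 0 0 0 -1;0 0 -0.6 0 0 0 -1;0 0 -1 0 0 0 -1;0 0 -1 0 0 0 -1'|grep -E "pos|contact"
python3 -m handwheel '0 0 -0.4 0 0 0 1;-0.3 0 -0.6 0 0 0 1;-0.7 0.02 -0.6 0 0 0 1;-0.7 0.02 -0.6 0 0 0 1;-0.7 0.02 -0.6 0 0 0 1;-0.7 0.02 -0.6 0 0 0 1;-0.7 0.02 -0.6 0 0 0 1;-0.7 0.02 -0.6 0 0 0 1'|grep -E "pos|contact"
python3 c.py w2.png
```

```text
tool_pos: [553.9, -263.2, 160.3]
contact_force: [0.8, -0.6, 1.9]
tool_pos: [536.6, -193.8, 211.9]
contact_force: [-0.6, -0.3, 0.4]
lens_grip [(array([278., 203.]), 0.74), (array([430., 152.]), 0.63)]
button_top [(array([276., 127.]), 0.72)]
mount [(array([272., 155.]), 0.58)]
btn [[276.76763009 129.60409716]]
lenstop [[277.04891448 213.69954355]]
tcp [[279.95786183 265.03922662]]
8.8333 [ 536.61246626 -193.4483807   212.31820038] [ 3.14116586e+00  2.43354168e-04 -1.39445765e+00]
```

View pics/w2.png

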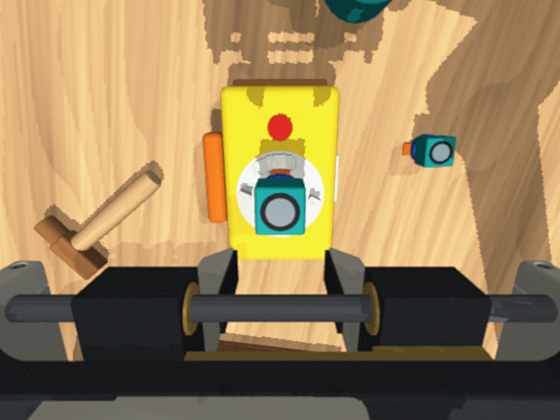

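The picture shows the button down at (280,127) with the red link gone, and the lens's top ring centred at (280,212).

```bash
cat > e.py <<'E'
from h import *
p=dict(np.load("last.npz"));p={k:(v.item() if v.ndim==0 else v) for k,v in p.items()}
h=cv2.cvtColor(p["frame"],cv2.COLOR_RGB2HSV)
m=cv2.inRange(h,np.array((80,110,90)),np.array((98,255,255)));m[:,:230]=0;m[:,330:]=0;m[:160]=0;m[250:]=0
n,l,s,c=cv2.connectedComponentsWithStats(m);i=1+s[1:,4].argmax();q=np.argwhere(l==i)[:,::-1]
print(s[i]);B=cv2.boxPoints(cv2.minAreaRect(q.astype(np.float32)));P=np.array([atz(p,b,111.5) for b in B]);print(B.round(1).tolist(),P.round(1).tolist(),P.mean(0))
t=viewer.capture("top");s=viewer.capture("scene")
print(tri([(p,(280,212)),(t,(364.5,205.5)),(s,(208.75,219.5))]),tri([(p,(280,212)),(s,(208.75,219.5))]),atz(p,(280,212),111.5),atz(p,(280,127),54))
E
python3 e.py
```

```text
[ 255  186   50   48 1158]
[[255.0, 186.0], [304.0, 186.0], [304.0, 233.0], [255.0, 233.0]] [[562.2, -212.6, 111.5], [520.5, -220.1, 111.5], [511.7, -177.3, 111.5], [555.5, -169.5, 111.5]] [ 537.47025554 -194.87739273  111.5       ]
[ 536.83511993 -193.2905851   112.60075734] [ 536.46384628 -191.65195167  110.69613435] [ 536.71814545 -193.18922444  111.5       ] [ 549.2874488  -262.71367528   54.        ]
```

```bash
python3 -m handwheel '0 0 0.4 0 0 0 1;0 0 0.8 0 0 0 1;0 0 0.9 0 0 0 1;0 0 0.9 0 0 0 1'|grep -E "pos|contact"
python3 -m handwheel '0 0 0.3 0 0 0 1;0 0 0.45 0 0 0 1;0 0 0.5 0 0 0 1;0 0 0.5 0 0 0 1'|grep -E "pos|contact"
python3 -m handwheel '0 0 0 0 0 0 -0.05;0 0 0 0 0 0 -0.05;0 0 0 0 0 0 -0.05;0 0 0 0 0 0 -0.05;0 0 0 0 0 0 -0.05;0 0 0 0 0 0 -0.1;0 0 0 0 0 0 -0.2;0 0 0 0 0 0 -1'
python3 -m handwheel '0 0 0 0 0 0 -1;0 0 0 0 0 0 -1;0 0 0 0 0 0 -1'; python3 -c "
from h import *
print(bot.get_obs()['moment'],bot.get_obs()['tool_pos'])"
```

```text
tool_pos: [534.7, -192.0, 119.8]
contact_force: [-0.9, -0.2, 0.1]
tool_pos: [537.1, -193.2, 73.4]
contact_force: [0.5, 0.6, 0.2]
time: 10.27
tool_pos: [536.8, -192.9, 72.8]
tcp_rot: [-3.141, -0.0, -1.394]
contact_force: [-0.4, 0.6, 1.2]
grip_width: 45.8
finger_force: 30.0
time: 10.52
tool_pos: [536.8, -193.0, 72.8]
tcp_rot: [-3.141, -0.0, -1.394]
contact_force: [0.2, 0.9, 1.4]
grip_width: 45.7
finger_force: 30.0
[ 0.24345035 -0.00970008  0.04629787] [ 536.77809921 -192.95400832   72.82847966]
```

```bash
cat > o.py <<'E'
from plant import bot
import numpy as np
o=bot.get_obs();print(round(o["time"],2),"yaw",round(np.degrees(o["tcp_rot"][2]),2),"p",o["tool_pos"].round(1),"F",o["contact_force"].round(1),"M",o["moment"].round(3),"tau6",o["tau"][5].round(3),"w",round(o["grip_width"],1))
E
python3 o.py
python3 -m handwheel '0 0 0 0 0 -0.015 -1;0 0 0 0 0 -0.03 -1;0 0 0 0 0 -0.045 -1;0 0 0 0 0 -0.06 -1;0 0 0 0 0 -0.06 -1'>/dev/null;python3 o.py
python3 -m handwheel '0 0 0 0 0 -0.015 -1;0 0 0 0 0 -0.03 -1;0 0 0 0 0 -0.045 -1;0 0 0 0 0 -0.06 -1;0 0 0 0 0 -0.06 -1'>/dev/null;python3 o.py
python3 -m handwheel '0 0 0 0 0 -0.015 -1;0 0 0 0 0 -0.03 -1;0 0 0 0 0 -0.045 -1;0 0 0 0 0 -0.06 -1;0 0 0 0 0 -0.06 -1'>/dev/null;python3 o.py
python3 -m handwheel '0 0 0 0 0 -0.015 -1;0 0 0 0 0 -0.03 -1;0 0 0 0 0 -0.045 -1;0 0 0 0 0 -0.06 -1;0 0 0 0 0 -0.06 -1'>/dev/null;python3 o.py
```

```text
10.52 yaw -79.85 p [ 536.8 -193.    72.8] F [0.2 0.9 1.4] M [ 0.243 -0.01   0.046] tau6 -0.003 w 45.7
10.93 yaw -68.96 p [ 536.7 -193.1   72.8] F [0.2 0.3 1.9] M [0.154 0.04  0.071] tau6 -0.624 w 45.8
11.35 yaw -58.24 p [ 536.7 -193.    72.8] F [0.1 0.1 1.7] M [ 0.077  0.062 -0.011] tau6 -0.628 w 46.0
11.77 yaw -47.49 p [ 536.7 -193.    72.8] F [ 0.3 -0.6  1.4] M [0.055 0.037 0.017] tau6 -0.631 w 45.9
12.18 yaw -36.73 p [ 536.7 -193.    72.8] F [-0.1  0.7  1.8] M [ 0.095 -0.022  0.033] tau6 -0.639 w 46.0
```

```bash
cat >> o.py <<'E'
import sys
sys.exit(abs(o["moment"][2])>0.17)
E
g(){ python3 o.py; }
h="python3 -m handwheel"
python3 -m handwheel '0 0 0 0 0 -0.008 -1;0 0 0 0 0 -0.008 -1'>/dev/null;g &&
python3 -m handwheel '0 0 0 0 0 -0.008 -1;0 0 0 0 0 -0.008 -1'>/dev/null;g &&
python3 -m handwheel '0 0 0 0 0 -0.008 -1;0 0 0 0 0 -0.008 -1'>/dev/null && g &&
python3 -m handwheel '0 0 0 0 0 -0.008 -1;0 0 0 0 0 -0.008 -1'>/dev/null && g &&
python3 -m handwheel '0 0 0 0 0 -0.008 -1;0 0 0 0 0 -0.008 -1'>/dev/null && g &&
python3 -m handwheel '0 0 0 0 0 -0.008 -1;0 0 0 0 0 -0.008 -1'>/dev/null && g &&
python3 -m handwheel '0 0 0 0 0 -0.008 -1;0 0 0 0 0 -0.008 -1'>/dev/null && g &&
python3 -m handwheel '0 0 0 0 0 -0.008 -1;0 0 0 0 0 -0.008 -1'>/dev/null && g &&
python3 -m handwheel '0 0 0 0 0 -0.008 -1;0 0 0 0 0 -0.008 -1'>/dev/null && g &&
python3 -m handwheel '0 0 0 0 0 -0.008 -1;0 0 0 0 0 -0.008 -1'>/dev/null && g
```

```text
12.35 yaw -35.36 p [ 536.7 -193.    72.8] F [-0.2 -1.1  2.7] M [-0.007  0.045 -0.06 ] tau6 -0.296 w 46.0
12.35 yaw -35.36 p [ 536.7 -193.    72.8] F [-0.2 -1.1  2.7] M [-0.007  0.045 -0.06 ] tau6 -0.296 w 46.0False
False
```

```bash
sed -i 's/sys.exit(abs(o\["moment"\]\[2\])>0.17)/sys.exit(int(abs(o["moment"][2])>0.17))/' o.py
g(){ python3 o.py; }
python3 -m handwheel '0 0 0 0 0 -0.008 -1;0 0 0 0 0 -0.008 -1'>/dev/null && g &&
python3 -m handwheel '0 0 0 0 0 -0.008 -1;0 0 0 0 0 -0.008 -1'>/dev/null && g &&
python3 -m handwheel '0 0 0 0 0 -0.008 -1;0 0 0 0 0 -0.008 -1'>/dev/null && g &&
python3 -m handwheel '0 0 0 0 0 -0.008 -1;0 0 0 0 0 -0.008 -1'>/dev/null && g &&
python3 -m handwheel '0 0 0 0 0 -0.008 -1;0 0 0 0 0 -0.008 -1'>/dev/null && g &&
python3 -m handwheel '0 0 0 0 0 -0.008 -1;0 0 0 0 0 -0.008 -1'>/dev/null && g &&
python3 -m handwheel '0 0 0 0 0 -0.008 -1;0 0 0 0 0 -0.008 -1'>/dev/null && g &&
python3 -m handwheel '0 0 0 0 0 -0.008 -1;0 0 0 0 0 -0.008 -1'>/dev/null && g &&
python3 -m handwheel '0 0 0 0 0 -0.008 -1;0 0 0 0 0 -0.008 -1'>/dev/null && g &&
python3 -m handwheel '0 0 0 0 0 -0.008 -1;0 0 0 0 0 -0.008 -1'>/dev/null && g &&
python3 -m handwheel '0 0 0 0 0 -0.008 -1;0 0 0 0 0 -0.008 -1'>/dev/null && g &&
python3 -m handwheel '0 0 0 0 0 -0.008 -1;0 0 0 0 0 -0.008 -1'>/dev/null && g
```

```text
12.52 yaw -33.89 p [ 536.8 -193.    72.8] F [-0.3 -0.2  2.6] M [0.014 0.023 0.009] tau6 -0.289 w 45.8
12.68 yaw -32.43 p [ 536.8 -193.    72.9] F [ 0.2 -0.2  2.5] M [ 0.044 -0.003 -0.016] tau6 -0.292 w 45.8
12.85 yaw -30.98 p [ 536.7 -193.    72.8] F [-1.  -0.6  3.5] M [ 0.006  0.054 -0.012] tau6 -0.295 w 45.6
13.02 yaw -29.53 p [ 536.7 -192.9   72.8] F [ 0.2 -0.   3. ] M [0.024 0.056 0.036] tau6 -0.294 w 45.9
13.18 yaw -28.09 p [ 536.7 -193.    72.8] F [ 0.3 -0.3  3.5] M [-0.     0.023 -0.006] tau6 -0.295 w 46.2
13.35 yaw -26.64 p [ 536.7 -193.    72.8] F [ 0.3 -1.   3.4] M [ 0.077 -0.003  0.012] tau6 -0.299 w 46.2
13.52 yaw -25.19 p [ 536.7 -193.    72.8] F [ 0.5 -1.   2.7] M [ 0.01  -0.012 -0.038] tau6 -0.301 w 45.7
13.68 yaw -23.75 p [ 536.7 -193.    72.8] F [-0.1  0.4  3.7] M [-0.002  0.053  0.019] tau6 -0.301 w 45.9
13.85 yaw -22.31 p [ 536.7 -192.9   72.7] F [-1.1 -0.2  3.1] M [ 0.001  0.044 -0.007] tau6 -0.301 w 46.0
14.02 yaw -20.87 p [ 536.7 -193.    72.7] F [ 0.2 -0.3  3.4] M [-0.01  -0.014  0.033] tau6 -0.298 w 45.7
14.18 yaw -19.43 p [ 536.7 -192.9   72.7] F [ 0.1 -0.   3.3] M [ 0.052  0.042 -0.012] tau6 -0.299 w 45.9
14.35 yaw -17.99 p [ 536.7 -193.    72.7] F [0.3 0.4 4.1] M [0.024 0.053 0.005] tau6 -0.298 w 45.8
```

```bash
g(){ python3 o.py; }
python3 -m handwheel '0 0 0 0 0 -0.008 -1;0 0 0 0 0 -0.008 -1'>/dev/null && g &&
python3 -m handwheel '0 0 0 0 0 -0.008 -1;0 0 0 0 0 -0.008 -1'>/dev/null && g &&
python3 -m handwheel '0 0 0 0 0 -0.008 -1;0 0 0 0 0 -0.008 -1'>/dev/null && g &&
python3 -m handwheel '0 0 0 0 0 -0.008 -1;0 0 0 0 0 -0.008 -1'>/dev/null && g &&
python3 -m handwheel '0 0 0 0 0 -0.008 -1;0 0 0 0 0 -0.008 -1'>/dev/null && g &&
python3 -m handwheel '0 0 0 0 0 -0.008 -1;0 0 0 0 0 -0.008 -1'>/dev/null && g &&
python3 -m handwheel '0 0 0 0 0 -0.008 -1;0 0 0 0 0 -0.008 -1'>/dev/null && g &&
python3 -m handwheel '0 0 0 0 0 -0.008 -1;0 0 0 0 0 -0.008 -1'>/dev/null && g &&
python3 -m handwheel '0 0 0 0 0 -0.008 -1;0 0 0 0 0 -0.008 -1'>/dev/null && g &&
python3 -m handwheel '0 0 0 0 0 -0.008 -1;0 0 0 0 0 -0.008 -1'>/dev/null && g &&
python3 -m handwheel '0 0 0 0 0 -0.008 -1;0 0 0 0 0 -0.008 -1'>/dev/null && g &&
python3 -m handwheel '0 0 0 0 0 -0.008 -1;0 0 0 0 0 -0.008 -1'>/dev/null && g &&
python3 -m handwheel '0 0 0 0 0 -0.008 -1;0 0 0 0 0 -0.008 -1'>/dev/null && g &&
python3 -m handwheel '0 0 0 0 0 -0.008 -1;0 0 0 0 0 -0.008 -1'>/dev/null && g &&
python3 -m handwheel '0 0 0 0 0 -0.008 -1;0 0 0 0 0 -0.008 -1'>/dev/null && g &&
python3 -m handwheel '0 0 0 0 0 -0.008 -1;0 0 0 0 0 -0.008 -1'>/dev/null && g
```

```text
14.52 yaw -16.55 p [ 536.7 -192.9   72.7] F [-0.3 -0.4  3.1] M [-0.031  0.009 -0.013] tau6 -0.3 w 45.5
14.68 yaw -15.11 p [ 536.7 -192.9   72.7] F [-0.4 -0.5  3.3] M [0.004 0.076 0.04 ] tau6 -0.319 w 46.0
14.85 yaw -13.68 p [ 536.7 -193.3   72.7] F [-0.  -1.5  3.8] M [-0.334  0.113 -0.111] tau6 -0.421 w 45.6
15.02 yaw -12.27 p [ 536.7 -193.3   72.7] F [-0.6 -3.1  2.9] M [-0.423  0.104 -0.398] tau6 -0.662 w 45.8
```

The stop is felt at about 65 to 66° (moment -0.4 N m). I back off about 2° and lift gently.

```bash
python3 -m handwheel '0 0 0 0 0 0.01 -1;0 0 0 0 0 0.01 -1;0 0 0 0 0 0.01 -1'>/dev/null ; python3 o.py &&
python3 -m handwheel '0 0 -0.01 0 0 0 -1;0 0 -0.02 0 0 0 -1;0 0 -0.02 0 0 0 -1'>/dev/null ; python3 o.py &&
python3 -m handwheel '0 0 -0.01 0 0 0 -1;0 0 -0.02 0 0 0 -1;0 0 -0.02 0 0 0 -1'>/dev/null ; python3 o.py
```

```text
15.27 yaw -14.0 p [ 536.7 -193.2   72.7] F [-0.1 -2.7  2.4] M [-0.549  0.044 -0.063] tau6 0.019 w 46.0
15.52 yaw -13.97 p [ 536.7 -193.2   74.8] F [-0.1 -4.   3.1] M [-0.754  0.103 -0.082] tau6 -0.096 w 45.8
15.77 yaw -13.97 p [ 536.6 -193.1   76.7] F [-0.5 -4.4  0.9] M [-0.844  0.112 -0.13 ] tau6 -0.115 w 45.9
```

```bash
python3 -m handwheel '0 0.005 0 0 0 0 -1;0 0.005 -0.01 0 0 0 -1;0 0.005 -0.02 0 0 0 -1;0 0.005 -0.02 0 0 0 -1'>/dev/null ; python3 o.py &&
python3 -m handwheel '0 0 -0.01 0 0 0 -1;0 0 -0.02 0 0 0 -1;0 0 -0.03 0 0 0 -1;0 0 -0.04 0 0 0 -1;0 0 -0.04 0 0 0 -1'>/dev/null ; python3 o.py
```

```text
16.1 yaw -13.97 p [ 536.  -193.    78.3] F [-0.6 -3.1 -2.4] M [-0.541  0.193 -0.096] tau6 -0.098 w 45.5
16.52 yaw -13.97 p [ 536.5 -193.2   82.9] F [-0.8 -0.8 -1.8] M [-0.306  0.233 -0.034] tau6 -0.068 w 46.1
```

```bash
python3 -m handwheel '0 0 -0.1 0 0 0 -1;0 0 -0.3 0 0 0 -1;0 0 -0.5 0 0 0 -1;0 0 -0.7 0 0 0 -1;0 0 -0.8 0 0 0 -1;0 0 -0.8 0 0 0 -1'>/dev/null ; python3 o.py
python3 -m handwheel '-0.05 -0.13 0 0 0 0 -1;-0.14 -0.4 0 0 0 0 -1;-0.22 -0.6 0 0 0 0 -1;-0.29 -0.8 0 0 0 0 -1'>/dev/null
python3 -m handwheel '-0.07 -0.2 0 0 0 0 -1;-0.14 -0.4 0 0 0 0 -1;-0.22 -0.6 0 0 0 0 -1;-0.29 -0.8 0 0 0 0 -1'>/dev/null
python3 -m handwheel '-0.07 -0.2 0 0 0 0 -1;-0.14 -0.4 0 0 0 0 -1;-0.22 -0.6 0 0 0 0 -1;-0.29 -0.8 0 0 0 0 -1'>/dev/null
python3 -m handwheel '-0.07 -0.2 0 0 0 0 -1;-0.14 -0.4 0 0 0 0 -1;-0.22 -0.6 0 0 0 0 -1;-0.29 -0.8 0 0 0 0 -1;-0.29 -0.8 0 0 0 0 -1;-0.29 -0.8 0 0 0 0 -1'>/dev/null
python3 o.py
cat > f.py <<'E'
from h import *
import sys
p=viewer.capture("wrist");t=viewer.capture("scene")
print([r["centre"] for r in viewer.recognise("tray_in",p)],[r["centre"] for r in viewer.recognise("lens_grip",p)])
u=viewer.capture("top");m=viewer.cut_out("tray_in",u)[0]["centre"];v=viewer.cut_out("tray_in",t)[0]["centre"]
print("tray top/scene",atz(u,m,10),atz(t,v,10))
im=np.hstack([cv2.resize(x["frame"],(400,300)) for x in(t,p)]);cv2.imwrite("pics/"+sys.argv[1],im[:,:,::-1])
E
python3 f.py f1.png
```

```text
17.02 yaw -13.95 p [ 538.  -193.7  165.9] F [ 0.9 -0.8 -1.1] M [ 0.053  0.05  -0.008] tau6 -0.003 w 45.7
18.52 yaw -13.82 p [499.8 146.4 161.4] F [-0.2 -1.1 -1.3] M [ 0.031  0.01  -0.036] tau6 0.124 w 45.8
[[284.8, 162.4]] [[281.0, 263.6]]
tray top/scene [447.54946958 100.14400588  10.        ] [503.10661686 146.32726241  10.        ]
```

View pics/f1.png

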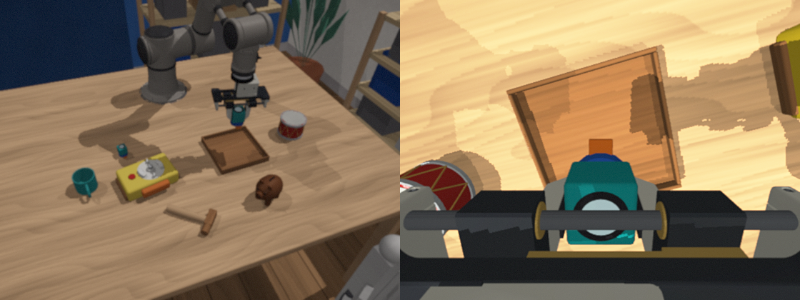

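The lens is held upright over the tray, and the mount on the camera is bare. I lower it.

```bash
python3 -m handwheel '0 0 0.2 0 0 0 -1;0 0 0.45 0 0 0 -1;0 0 0.7 0 0 0 -1;0 0 0.85 0 0 0 -1;0 0 0.9 0 0 0 -1;0 0 0.9 0 0 0 -1'>/dev/null ; python3 o.py
python3 -m handwheel '0 0 0.1 0 0 0 -1;0 0 0.2 0 0 0 -1;0 0 0.3 0 0 0 -1;0 0 0.38 0 0 0 -1;0 0 0.41 0 0 0 -1;0 0 0.41 0 0 0 -1;0 0 0.41 0 0 0 -1'>/dev/null ; python3 o.py
python3 -m handwheel '0 0 0.01 0 0 0 -1;0 0 0.01 0 0 0 -1'>/dev/null ; python3 o.py
python3 -m handwheel '0 0 0.01 0 0 0 -1;0 0 0.01 0 0 0 -1'>/dev/null ; python3 o.py
```

```text
19.37 yaw -14.01 p [500.6 144.7  71.6] F [-0.2 -0.8 -1. ] M [0.054 0.047 0.028] tau6 -0.001 w 46.3
19.95 yaw -13.97 p [501.3 145.2  31.6] F [-0.  -0.4 -0.5] M [ 0.062  0.022 -0.036] tau6 0.0 w 45.8
20.12 yaw -13.97 p [501.5 145.2  31. ] F [ 0.3  1.3 -1.4] M [0.059 0.083 0.058] tau6 0.0 w 45.9
20.28 yaw -13.97 p [501.3 145.1  29.8] F [ 0.3  0.5 -1.4] M [0.005 0.022 0.008] tau6 -0.0 w 45.9
```

```bash
python3 -m handwheel '0 0 0.01 0 0 0 -1;0 0 0.01 0 0 0 -1'>/dev/null ; python3 o.py
python3 -m handwheel '0 0 0.01 0 0 0 -1;0 0 0.01 0 0 0 -1'>/dev/null ; python3 o.py
python3 -m handwheel '0 0 0.005 0 0 0 -1;0 0 0.005 0 0 0 -1'>/dev/null ; python3 o.py
```

```text
20.45 yaw -13.97 p [501.2 145.1  28.6] F [ 0.3 -0.1 -2.3] M [ 0.088  0.023 -0.002] tau6 -0.0 w 45.7
20.62 yaw -13.97 p [501.1 145.1  27.5] F [-0.4 -0.5 -1.2] M [0.071 0.007 0.034] tau6 -0.0 w 46.3
20.78 yaw -13.97 p [501.2 145.1  27.3] F [-0.9  0.5  1.6] M [-0.073  0.178  0.025] tau6 -0.012 w 45.7
```

```bash
python3 -m handwheel '0 0 0 0 0 0 0.1;0 0 0 0 0 0 0.2;0 0 0 0 0 0 0.5;0 0 0 0 0 0 0.7;0 0 0 0 0 0 0.7;0 0 0 0 0 0 0.7'>/dev/null ; python3 o.py
python3 -m handwheel '0 0 -0.1 0 0 0 0.7;0 0 -0.3 0 0 0 0.7;0 0 -0.6 0 0 0 0.7;0 0 -1 0 0 0 0.7;0 0 -1 0 0 0 0.7'>/dev/null ; python3 o.py
python3 -m handwheel '0 0 -0.4 0 0 0 0.7;0 0 -0.8 0 0 0 0.7;0 0 -0.8 0 0 0 0.7;0 0 -0.8 0 0 0 0.7'>/dev/null ; python3 o.py;python3 f.py f2.png
```

```text
21.28 yaw -13.97 p [501.3 145.1  27.2] F [-0.3 -0.2 -0.2] M [0.012 0.029 0.02 ] tau6 -0.0 w 75.8
21.7 yaw -13.96 p [505.2 145.8 134.7] F [1.7 1.1 1. ] M [ 0.057 -0.025 -0.011] tau6 0.001 w 78.0
22.03 yaw -13.97 p [502.6 145.3 210.3] F [ 0.   0.  -0.5] M [ 0.055  0.053 -0.011] tau6 -0.0 w 78.4
[[272.9, 168.4]] [[279.4, 194.1]]
tray top/scene [446.87082265 103.56490782  10.        ] [521.87323969 125.87583676  10.        ]
```

View pics/f2.png

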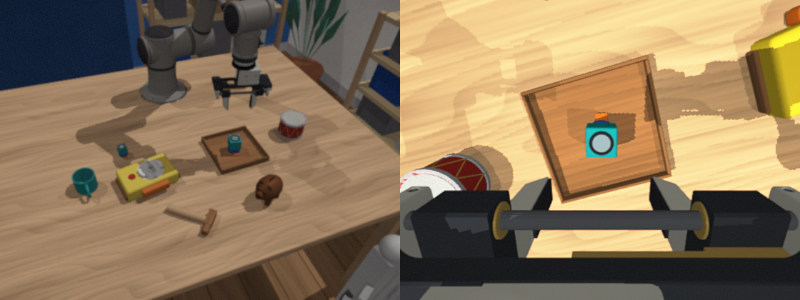

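The lens stands upright in the middle of the tray (wrist half, at (601,142)), the gripper is clear, and the other toys have not moved.

```bash
python3 -c "
from plant import bot
print(bot.close_job())"
```

```text
the job is handed in; nothing more can be done
None
```

The lens is off the toy camera and standing upright in the tray, the other toys were left alone, and the job was handed in at about 22 s; no verdict came back.

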